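Locate a mooring bollard in the drilling fixture and clamp it

TASK

Load the single-post mooring bollard into the drilling fixture: flat on the bed, pushed gently home so that its base bears on both dowels and on the end stop all at once, keeping that light pressure (about 5 N on each, and never more than 15 N on any of the three) for half a second. Then, without losing its place, swing the cam lever fully round to clamp it, let go, and leave the other deck gear and tools where they are.

Things in the scene. Friction and masses are not known exactly. Their poses are not given: they have to be found in the camera images.
- bollard: Single-post bollard, cast aluminium, 0.5-1.0 kg. Base plate 90 (own x) x 150 (y) x 14 mm, no holes; origin centre of its underside. Round post 30 mm dia, top 65 mm above underside; 12 mm cross bar through it along y, 92 long, axis 50 up. Same when half turned. Grasp the post from above, fingers closing along own x (the bar is in the way along y), 38 mm above underside; it can turn in the grip.
- nest (a point): Point on top of the fixture's bed; fixture axes: x from cam to dowels, y to the end stop, z up. The bollard is home with its origin at x = 0, z = 0 of this point and its y along this y (either way round); along y, home lies from -12 to +12 mm, where the stop screw is set. Bed: dark steel plate with small holes, 20 mm high, x -100 to +75, y -100 to +135 mm. Bolted down, turned up to 0.3 rad.
- dowel_left: Upright steel locating dowel, 12 mm diameter, 18 mm high, fixed on the bed; origin at the centre of its foot, at x = +51, y = +55 mm from nest. The bollard's long far edge bears on the two dowels. Bed, dowels, stop screw and cam are ground and oiled (friction about 0.25), so sliding the bollard along the dowels drags only a few newtons.
- dowel_right: The other dowel, the same, at x = +51, y = -55 mm from nest.
- end_stop: End stop on the bed: steel block 36 x 24 x 24 mm, origin on the bed at the middle of its face that looks to -y of the fixture, at x = 0, y = +95 mm from nest. A 9 mm round stop screw, axis 8.5 mm above the bed, stands out of that face by 8 to 32 mm, locked, set differently each time and not measured: find it by feel. The bollard's short left edge bears on its end.
- cam_lever (a joint): Cam lever angle, rad: 0 open (starts at 0 to 0.1), 1.57 fully closed, at its own stop; turns counterclockwise seen from above, takes 2 to 6 N at the grip, stays where left. The steel cam under it, up to 12 mm above the bed, nips the base's near long edge by its middle in the last 0.2 rad, pressing it to the dowels. Open, it leaves 9 mm from cam to the near edge of a bollard that is home.
- cam_pivot (a point): Axis of the cam lever, on the bed, at x = -70.7, y = +18 mm from nest. A hub of 9 mm radius reaches 24 mm above the bed.
- lever_grip (a point): Middle of the lever's upright black round grip, 22 mm dia, from 18 to 64 mm above the bed (this point 44 mm above it), 80 mm from the pivot. The flat lever arm below it has its top 18.5 mm above the bed. Open, the arm points from the pivot towards -x of the fixture; closed, towards -y.
- cleat: Bystander: aluminium horn cleat, 175 mm long, 50 mm high.
- fairlead: Bystander: steel fairlead with two curled horns, base 36 x 120 mm, 54 mm high.
- twin_bollard: Bystander: large bollard with two posts, base 75 x 210 mm, 88 mm high, behind the work.
- winch_handle: Bystander: winch handle with a black grip, lying, 230 mm long.
- oil_bottle: Bystander: bottle, 60 mm diameter, 170 mm high, at the back.
- wrench: Bystander: wrench, 170 mm long, lying at the right.
- screw_cup: Bystander: grey plastic cup, 76 mm diameter, 60 mm high, at the left.
Not all that is in view belongs to the job. Leave any pink, red or turquoise look-alike of the bollard alone.

How it is judged (in metres and radians):
On the way, in this order (a step that is already met when the one before it is completed fails the run):
1. with the cam still open, the bollard's base bears on both dowels and the end stop at once, at least 2 N on each (contact force between bollard and dowel_left above 2 N and contact force between bollard and dowel_right above 2 N and contact force between bollard and end_stop above 2 N and value of joint cam_lever below 0.6 rad), for 0.3 s.
2. the cam lever is swung fully round (value of joint cam_lever above 1.4 rad), for 0.2 s.
At the end, for the whole second after the job is handed in: The bollard stands flat on the bed within 1.5 mm of its home along the fixture's x, its short edge within 1.5 mm of the end of the stop screw, and within 0.02 rad of square, the cam lever is closed (above 1.40 rad) and holds it against both dowels with at least 1 N on each, at rest (x of bollard in the frame of nest between -0.0015 and 0.0015 m and (y of stop_screw in the frame of bollard between 0.0735 and 0.0765 m or y of stop_screw in the frame of bollard between -0.0765 and -0.0735 m) and z of bollard in the frame of nest below 0.002 m and angle between the x axis of bollard and the x axis of nest, either way round below 0.02 rad and angle between bollard's own z axis and vertical below 0.03 rad and value of joint cam_lever above 1.4 rad and contact force between bollard and dowel_left above 1 N and contact force between bollard and dowel_right above 1 N and linear speed of bollard below 0.01 m/s); the robot touches nothing.
It fails at once if more than 15 N between the bollard and the left dowel (contact force between bollard and dowel_left above 15 N).
It fails at once if more than 15 N between the bollard and the right dowel (contact force between bollard and dowel_right above 15 N).
It fails at once if more than 15 N between the bollard and the end stop (contact force between bollard and end_stop above 15 N).
It fails at once if a bystander is moved by more than 20 mm (distance of any of cleat, fairlead, twin_bollard, winch_handle, oil_bottle, wrench, screw_cup from where it was at the start of the episode above 0.02 m).
It also fails if it takes over 72 s, if anything falls off the work surface, if the arm or the gripper's body presses on something with over 40 N, if the wrist force passes 120 N, or if a joint passes its speed limit or range.

ROBOT

A 6-joint arm with a two-finger parallel gripper is mounted at the origin on the work surface. World frame = base frame: x ahead of the robot, y to its left, z up, the work surface at z = 0. Lengths are in mm, angles in rad, forces in N, time in s.
With the tool pointing down it reaches from about 325 to 900 mm from the base axis. Payload 6.1 kg.
Tool frame: the origin (TCP) lies at the very end of the fingers, on their centre line; the grasp point (between the pads) lies 19 mm behind it (ctrl.hold_point_z is the distance from the TCP to the grasp point, in mm); z points along the fingers, y is the line along which they close (so a half turn about z gives the same grasp; the last joint's range is limited). The gripper opens to 85 mm and grips with 20 to 120 N. Pads are 22 mm wide; open, the fingers measure 114 mm over their backs; the gripper's body (76 mm by 85 mm) begins 54 mm behind the grasp point. The pads swing forward as they close: fully open they stand 13 mm farther back than shut.
Start: joints at [-1.424, 0.22, 1.526, -0, 1.395, -0.126], TCP at [168.386, -601.882, 231.3] pointing down, gripper open.
Joint ranges: [-2.98, 2.98], [-0.91, 2.08], [0.09, 2.57], [-1.24, 4.39], [0.2, 2.65], [-2.68, 2.68]. Speed limits (rad/s): [2.57, 2.57, 3.01, 3.14, 3.14, 3.14].

INTERFACE

Orientations are given as [roll, pitch, yaw] about the fixed x, y, z axes, in that order (R = Rz(yaw) Ry(pitch) Rx(roll)).
In Python, from workcell import ctrl gives the robot as it stands.
- The arm moves only by the shell command python3 -m handwheel 'ROWS'. ROWS is JSON, one flat list of numbers, 7 for each row, row after row: the shift along the tool's x, y, z normalised to -1 to 1, where 1 is 0.1 m, then the turn, a rotation vector about the tool's x, y, z normalised to -1 to 1, where 1 is 45 degrees, then the gripper command: -1 is shut, 1 is fully open, values between are in proportion. A call has 1 to 8 rows; each row is the pose to reach, as a shift and turn from the pose commanded when the call began, along the tool's axes at that moment; what a row does not reach only later rows make up. A row lasts 1/12 s, in which the tool goes at most 41.7 mm and 7.16 degrees, less where a joint would pass 70% of its speed; a pose out of reach is approached as far as the arm can. A call with a number of a shift or a turn outside -1 to 1 is refused whole. A call with a gripper value outside its range is refused whole. The fingers move at their own pace and stop on an object; the grip force is fixed at half the most. Time passes only in rows, so rows that repeat a pose let the fingers close. It gives the time, the measured TCP pose, the force, the opening and the grip force at its end, in the units of the state.
- ctrl.get_state(): the state, without advancing time (a new reading comes with each control period).
- ctrl.read_camera(name): name is "side" or "top"; returns a dict with "img" (400x640x3 uint8, blue, green, red), "fx", "fy", "cx", "cy" (pixels), "world_from_camera" (4x4, takes a point from camera to world coordinates). Camera axes: x right, y up, looking along -z (the intrinsics and any distortion apply to the point x, -y, -z); pixel columns grow to the right and rows downward; lengths in mm; the calibration is good to about 2 mm. A picture is of the moment at which its call begins. There is no depth.
- ctrl.close_job(): hands the job in; it is judged then, once.
The state is a dict: "t": time; "q": joint angles; "joint_velocities": joint speeds; "effort": joint torques, N m; "tcp_pos": TCP position; "tcp_rot": TCP orientation; "contact_force": force on the tool from outside, world axes, zero at the start; "torque": the same for the moment, N m; "finger_gap": finger opening in mm; "grasp_force": force on a finger pad.
Only numpy, scipy, OpenCV 4.12 (cv2) and the standard library are available. Lean on these libraries where they do the work, as an engineer would, in place of code of your own. Each camera call takes 0.05 s, during which the arm holds its last target. There are 200 camera calls.

## Working session

There is one attempt and no reset: what is moved stays moved. The work goes in short steps, Python scripts to look and compute and a shell command to move; the robot and the scene stay as the last step left them, time stands still between calls to the robot, and variables do not carry over. Pictures are saved under pics/ and viewed, at most 10 in all, crops included, and the job is handed in when it is done.

```bash
ls; mkdir -p pics; python3 - <<'E'
from workcell import ctrl
import cv2
s=ctrl.get_state(); print(s)
for n in("side","top"):
    c=ctrl.read_camera(n); cv2.imwrite(f"pics/{n}0.png",c["img"]); print(n,c["fx"],c["fy"],c["cx"],c["cy"],c["world_from_camera"],[k for k in c])
print(ctrl.hold_point_z)
E
```

```text
pics
{'t': 0.0, 'q': array([-1.42407759e+00,  2.21240328e-01,  1.52762748e+00,  1.07735042e-05,
        1.39472177e+00, -1.26077164e-01]), 'joint_velocities': array([-0.00096505,  0.00054352, -0.00080232, -0.0006277 , -0.00048618,
       -0.00043954]), 'effort': array([-6.74773328e-04, -4.96909189e+01, -3.89393413e+01, -2.05602174e-05,
        1.12273759e-02, -3.02060994e-05]), 'tcp_pos': array([ 168.31272016, -601.26608193,  230.18180297]), 'tcp_rot': array([-3.13961292e+00, -2.61617705e-04,  2.72793747e-01]), 'contact_force': array([0.10530548, 0.94079082, 0.56601834]), 'torque': array([-0.02325733,  0.00344473, -0.02093414]), 'grasp_force': 0.0, 'finger_gap': 85.63954957886023}
side 457.2606518701755 457.2606518701755 321.17774345612315 201.3043427535474 [[-7.41096434e-01  4.04640572e-01 -5.35763085e-01 -1.48779249e+02]
 [-6.71023042e-01 -4.73083037e-01  5.70894488e-01  7.34112985e+02]
 [-2.24533555e-02  7.82597245e-01  6.22123299e-01  8.77380257e+02]
 [ 0.00000000e+00  0.00000000e+00  0.00000000e+00  1.00000000e+00]] ['img', 'fx', 'fy', 'cx', 'cy', 'world_from_camera']
top 401.82231048280903 401.82231048280903 322.1541018169073 194.7878404703768 [[ 1.61511254e-02  9.88647181e-01 -1.49385046e-01  3.70273355e+02]
 [-9.99826955e-01  1.73484108e-02  6.71504216e-03  2.82653036e+01]
 [ 9.23040064e-03  1.49250740e-01  9.88756298e-01  1.28190312e+03]
 [ 0.00000000e+00  0.00000000e+00  0.00000000e+00  1.00000000e+00]] ['img', 'fx', 'fy', 'cx', 'cy', 'world_from_camera']
18.700000000000003
```

View pics/side0.png

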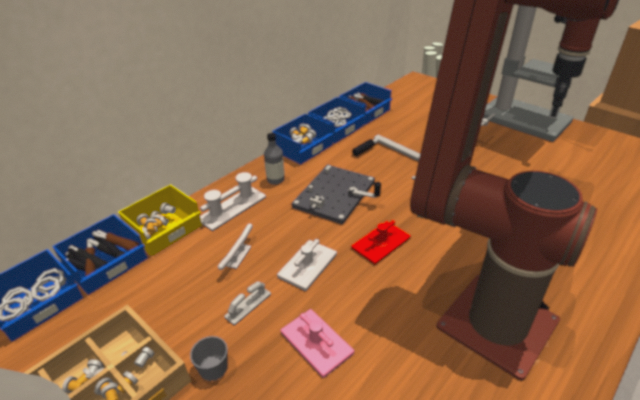

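View pics/top0.png

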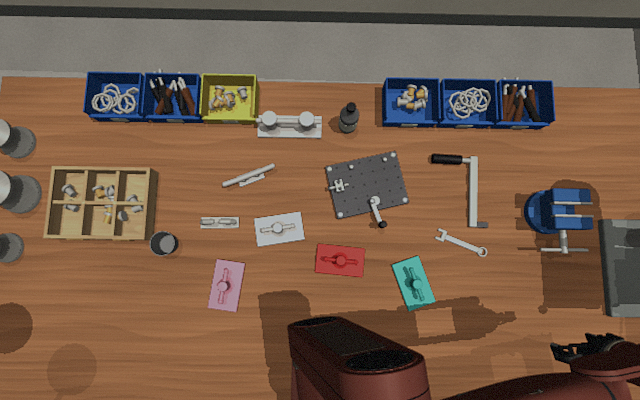

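The top view shows the silver bollard near (279,229), the dark bed near (367,185), end stop at (339,185) and the cam grip near (382,224). I'll write helpers and take enlarged crops.

```bash
cat > h.py <<'E'
import numpy as np,cv2
from workcell import ctrl
def ray(c,p):
    T=np.array(c["world_from_camera"]); d=np.array([(p[0]-c["cx"])/c["fx"],-(p[1]-c["cy"])/c["fy"],-1.])
    d=T[:3,:3]@d; return T[:3,3],d/np.linalg.norm(d)
def onplane(c,p,z):
    o,d=ray(c,p); return o+d*(z-o[2])/d[2]
def tri(c1,p1,c2,p2):
    o1,d1=ray(c1,p1);o2,d2=ray(c2,p2)
    t=np.linalg.lstsq(np.c_[d1,-d2],o2-o1,rcond=None)[0]
    a,b=o1+t[0]*d1,o2+t[1]*d2
    return (a+b)/2,np.linalg.norm(a-b)
def proj(c,P):
    T=np.array(c["world_from_camera"]); q=T[:3,:3].T@(np.asarray(P,float)-T[:3,3])
    return np.array([c["cx"]+c["fx"]*q[0]/-q[2], c["cy"]-c["fy"]*q[1]/-q[2]])
def crop(c,x0,y0,x1,y1,k,name):
    cv2.imwrite(name,cv2.resize(c["img"][y0:y1,x0:x1],None,fx=k,fy=k,interpolation=cv2.INTER_CUBIC))
E
python3 - <<'E'
from h import *
C={n:ctrl.read_camera(n) for n in("side","top")}
crop(C["top"],250,145,420,250,4.6,"pics/t1.png"); crop(C["side"],270,155,390,295,4.2,"pics/s1.png")
for n in C:
    c=C[n]; hsv=cv2.cvtColor(c["img"],cv2.COLOR_BGR2HSV)
    for nm,m in(("dark",((hsv[...,2]<100)&(hsv[...,1]<90))),("white",((hsv[...,2]>150)&(hsv[...,1]<50)))):
        cs,_=cv2.findContours(cv2.morphologyEx(m.astype(np.uint8),cv2.MORPH_CLOSE,np.ones((5,5))),cv2.RETR_EXTERNAL,cv2.CHAIN_APPROX_NONE)
        for k in cs:
            x,y,w,h=cv2.boundingRect(k)
            if cv2.contourArea(k)>300 and 200<x<420 and 130<y<300:
                z=20 if nm=="dark" else 14
                b=cv2.boxPoints(cv2.minAreaRect(k)); ap=cv2.approxPolyDP(k,6,True)[:,0]
                print(n,nm,cv2.contourArea(k),ap.tolist()); 
                W=np.array([onplane(c,p,z) for p in k[:,0]])[:,:2].astype(np.float32)
                r=cv2.minAreaRect(W); print("  rect on plane",r, "hull area", cv2.contourArea(cv2.convexHull(W)))
E
```

```text
side dark 2415.0 [[332, 168], [292, 204], [341, 223], [362, 196], [349, 186], [375, 184], [374, 196], [379, 184]]
  rect on plane ((571.6327514648438, -116.58688354492188), (210.70108032226562, 240.140869140625), 13.399601936340332) hull area 45252.40924804413
side white 524.0 [[260, 283], [229, 310], [240, 309], [233, 323], [269, 293], [257, 294]]
  rect on plane ((473.7923889160156, 343.7675476074219), (54.650733947753906, 122.90498352050781), 2.2040867805480957) hull area 5573.245007066056
side white 1369.0 [[335, 252], [309, 241], [278, 275], [307, 287]]
  rect on plane ((450.7768859863281, 150.30471801757812), (89.58623504638672, 159.92532348632812), 9.826077461242676) hull area 13452.854427321
side white 312.0 [[250, 225], [219, 267], [232, 255], [232, 266], [238, 264]]
  rect on plane ((628.0352172851562, 228.97296142578125), (45.50806427001953, 173.3606719970703), 22.5981388092041) hull area 5901.301260692999
side white 814.5 [[264, 196], [251, 188], [237, 204], [238, 186], [205, 197], [222, 198], [223, 213], [206, 225], [212, 229]]
  rect on plane ((820.8715209960938, 135.97
[... 273 characters left out ...]
28320312, 239.86119079589844), 13.925244331359863) hull area 41090.01585128912
top white 1246.5 [[217, 260], [209, 306], [235, 310], [243, 263]]
  rect on plane ((276.4346008300781, 311.50042724609375), (85.15653228759766, 145.6083526611328), 82.40188598632812) hull area 12155.769982810598
top white 1256.0 [[300, 212], [255, 218], [258, 245], [304, 238]]
  rect on plane ((452.66290283203125, 155.00018310546875), (88.0462875366211, 150.07180786132812), 9.887739181518555) hull area 13030.052210310474
top white 305.0 [[273, 164], [223, 185], [263, 177]]
  rect on plane ((615.318115234375, 254.7701416015625), (33.61698913574219, 172.7013397216797), 23.38046646118164) hull area 4484.5297249201685
```

View pics/t1.png

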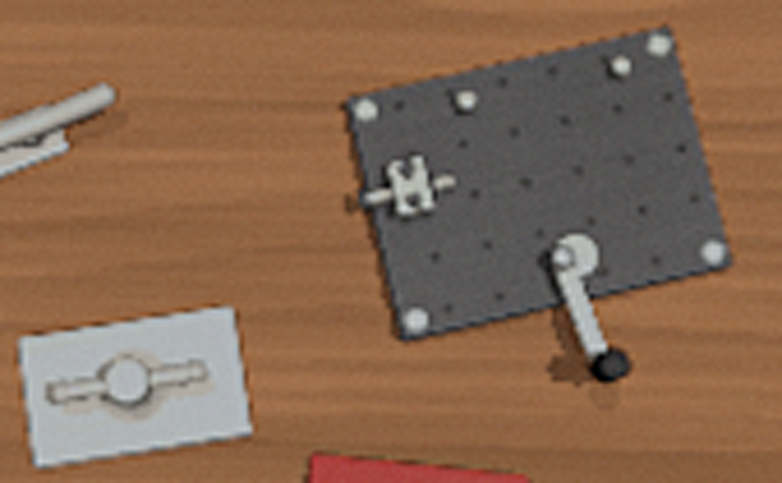

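View pics/s1.png

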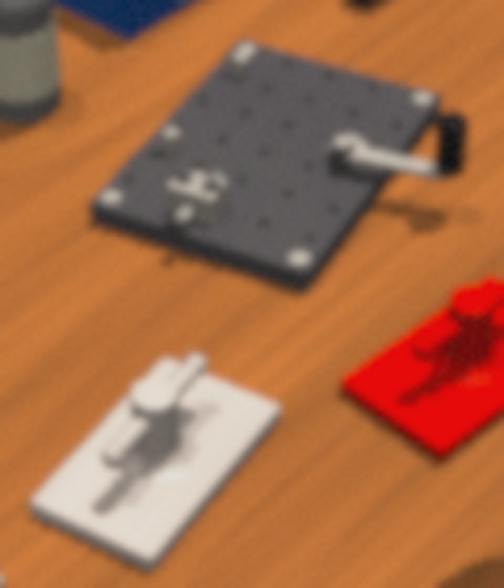

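The crops show dowel tops at about (466,100) and (621,65) px, the grip at (610,362), and the screw reaching from the stop to (452,181). The bollard post is at (128,380). All are top-crop pixels.

```bash
python3 - <<'E'
from h import *
C={n:ctrl.read_camera(n) for n in("side","top")}
t=lambda x,y:(250+x/4.6-.4,145+y/4.6-.4); s=lambda x,y:(270+x/4.2-.4,155+y/4.2-.4)
for n,a,b in(("c -+ far/stop",(348,98),(95,207)),("near/stop",(402,335),(303,276)),("near/right",(730,262),(438,98)),("far/right",(665,28),(245,40)),("dowelL",(466,100),(172,130)),("griptop",(610,360),(452,118)),("hub",(563,256),(348,143)),("stopblk",(410,186),(198,186))):
    P,e=tri(C["top"],t(*a),C["side"],s(*b)); print(n,P.round(1),round(e,1))
f=lambda p,z:onplane(C["top"],t(*p),z)
dl,dr=f((466,100),38),f((621,65),38); d=dl-dr; print("dowels",dl,dr,np.hypot(*d[:2]),"yaw",np.arctan2(-d[0],d[1]))
th=np.arctan2(-d[0],d[1]); X=np.array([np.cos(th),np.sin(th)]);Y=np.array([-X[1],X[0]])
print("nest from dowels",(dl+dr)[:2]/2-51*X)
k=np.mean([f(p,20) for p in((348,98),(402,335),(730,262),(665,28))],0); print("nest from bed",k[:2]+12.5*X-17.5*Y)
for nm,p,z in(("stop blk",(410,186),44),("screw end",(453,181),28.5),("hub",(563,256),44),("grip",(610,360),84)):
    q=f(p,z)[:2]; q=q-((dl+dr)[:2]/2-51*X); print(nm,"fixture",q@X,q@Y)
# bollard both views
for n in C:
    c=C[n]; hsv=cv2.cvtColor(c["img"],cv2.COLOR_BGR2HSV); m=((hsv[...,2]>140)&(hsv[...,1]<60)).astype(np.uint8)
    print(n,"post",onplane(c,t(128,379) if n=="top" else s(152,390),65))
print(tri(C["top"],t(128,379),C["side"],s(152,390)))
for a,b in(((20,338),(32,512)),((38,466),(150,566)),((250,432),(280,408)),((234,308),(165,356))): print("bol corner",tri(C["top"],t(*a),C["side"],s(*b)), f(a,14))
E
```

```text
c -+ far/stop [654.3   9.7  14.7] 4.6
near/stop [489.4 -28.8  16.6] 1.4
near/right [ 544.2 -254.8   17.4] 0.4
far/right [ 706.6 -212.    22.5] 5.0
dowelL [649.8 -70.   40.5] 1.5
griptop [ 467.9 -161.3   86.7] 3.7
hub [ 540.9 -137.1   43.3] 5.1
stopblk [588.9 -32.   42.1] 1.4
dowels [650.90497829 -69.74760734  38.        ] [ 677.58201694 -176.7742065    38.        ] 110.30121177856563 yaw 0.244278451857064
nest from dowels [ 614.7575811  -135.59557623]
nest from bed [ 615.81161222 -134.44220578]
stop blk fixture 0.24612302570809746 107.22386581437885
screw end fixture -0.5316819404209123 76.13901124199445
hub fixture -69.78778474428948 17.447951073164244
grip fixture -146.915593122271 10.800934585188047
side post [454.23254882 153.48349056  65.        ]
top post [453.30806124 153.61664207  65.        ]
(array([453.50763336, 153.75397281,  65.61769571]), np.float64(0.6243410892447182))
bol corner (array([483.47428376, 234.58817099,   3.3614384 ]), np.float64(2.994218021158424)) [483.66360285 233.86695121  14.        ]
bol corner (array([396.8025739 , 219.13381477,   6.37667939]), np.float64(0.14045050593285777)) [396.69790452 218.03812058  14.        ]
bol corner (array([421.59194499,  74.18981766,  11.51911755]), np.float64(1.4556145442592323)) [422.06738165  74.54491842  14.        ]
bol corner (array([507.36506799,  87.89255317,  13.63803456]), np.float64(1.1433006683222917)) [506.88017121  87.5121418   14.        ]
```

```bash
python3 -m handwheel '[0.68,-0.93,0,0,0,0,1, 0.68,-0.93,0,0,0,0,1, 0.68,-0.93,0,0,0,0,1]'
```

```text
t: 0.55
tcp_pos: [209.2, -491.7, 230.3]
tcp_rot: [-3.139, -0.001, 0.272]
contact_force: [0.6, -0.3, -0.3]
finger_gap: 85.5
grasp_force: 0.0
```

```bash
for i in 1; do
python3 -m handwheel '[0.68,-0.93,0,0,0,0,1, 0.68,-0.93,0,0,0,0,1, 0.68,-0.93,0,0,0,0,1]' >/dev/null
python3 -m handwheel '[0.68,-0.93,0,0,0,0,1, 0.68,-0.93,0,0,0,0,1, 0.68,-0.93,0,0,0,0,1]' >/dev/null
python3 -m handwheel '[0.68,-0.93,0,0,0,0,1, 0.68,-0.93,0,0,0,0,1, 0.68,-0.93,0,0,0,0,1]' >/dev/null
python3 -m handwheel '[0.68,-0.93,0,0,0,0,1, 0.68,-0.93,0,0,0,0,1, 0.68,-0.93,0,0,0,0,1]' >/dev/null
python3 -m handwheel '[0.68,-0.93,0,0,0,0,1, 0.68,-0.93,0,0,0,0,1, 0.68,-0.93,0,0,0,0,1]'
python3 -m handwheel '[0.68,-0.93,0,0,0,0,1, 0.68,-0.93,0,0,0,0,1, 0.68,-0.93,0,0,0,0,1]'
python3 -m handwheel '[0,0,0,0,0,-0.16,1, 0,0,0,0,0,-0.32,1, 0,0,0,0,0,-0.48,1, 0,0,0,0,0,-0.64,1, 0,0,0,0,0,-0.8,1, 0,0,0,0,0,-0.93,1, 0,0,0,0,0,-0.93,1]'
python3 -m handwheel '[0,0,0,0,0,-0.16,1, 0,0,0,0,0,-0.32,1, 0,0,0,0,0,-0.48,1, 0,0,0,0,0,-0.64,1, 0,0,0,0,0,-0.8,1, 0,0,0,0,0,-0.93,1, 0,0,0,0,0,-0.93,1, 0,0,0,0,0,-0.93,1]'
done
cat >> h.py <<'E'
from scipy.spatial.transform import Rotation as Ro
def rel(x,y,z,yaw):
    "row values from measured pose to a tool-down pose"
    s=ctrl.get_state(); R=Ro.from_euler("xyz",s["tcp_rot"]); d=R.inv().apply(np.array([x,y,z])-s["tcp_pos"])/100
    r=(R.inv()*Ro.from_euler("xyz",[np.pi,0,yaw])).as_rotvec()/(np.pi/4)
    print("t",s["t"],"F",np.round(s["contact_force"],1),"shift",d.round(3),"turn",r.round(3))
E
python3 -c "
from h import *
rel(453.4,153.6,150,.17+np.pi/2)"
```

```text
t: 1.8
tcp_pos: [411.4, 48.3, 231.7]
tcp_rot: [-3.141, -0.002, 0.274]
contact_force: [0.3, -0.4, -0.6]
finger_gap: 85.1
grasp_force: 0.0
t: 2.05
tcp_pos: [451.8, 156.4, 231.5]
tcp_rot: [-3.141, -0.001, 0.274]
contact_force: [0.6, -0.7, -0.1]
finger_gap: 85.7
grasp_force: 0.0
t: 2.63
tcp_pos: [451.3, 153.3, 231.3]
tcp_rot: [3.142, -0.0, 1.007]
contact_force: [0.1, 0.3, 0.3]
finger_gap: 85.4
grasp_force: 0.0
t: 3.3
tcp_pos: [451.4, 153.3, 231.3]
tcp_rot: [3.142, 0.0, 1.728]
contact_force: [-0.3, -0.3, -0.7]
finger_gap: 85.4
grasp_force: 0.0
t 3.3 F [-0.3 -0.3 -0.7] shift [0.    0.02  0.813] turn [ 0.     0.    -0.016]
```

```bash

python3 -m handwheel '[0,0.02,0.4,0,0,-0.016,1, 0,0.02,0.7,0,0,-0.016,1, 0,0.02,0.9,0,0,-0.016,1, 0,0.02,0.9,0,0,-0.016,1]' >/dev/null
python3 -m handwheel '[0,0,0.4,0,0,0,1, 0,0,0.7,0,0,0,1, 0,0,0.9,0,0,0,1, 0,0,0.9,0,0,0,1]'
python3 -m handwheel '[0,0,0.15,0,0,0,1, 0,0,0.3,0,0,0,1, 0,0,0.31,0,0,0,1, 0,0,0.31,0,0,0,1]'
python3 -m handwheel '[0,0,0,0,0,0,-1, 0,0,0,0,0,0,-1, 0,0,0,0,0,0,-1, 0,0,0,0,0,0,-1, 0,0,0,0,0,0,-1, 0,0,0,0,0,0,-1, 0,0,0,0,0,0,-1, 0,0,0,0,0,0,-1]'
python3 -m handwheel '[0,0,0,0,0,0,-1, 0,0,0,0,0,0,-1, 0,0,0,0,0,0,-1]'
```

```text
t: 3.97
tcp_pos: [450.6, 153.1, 48.4]
tcp_rot: [-3.135, -0.0, 1.743]
contact_force: [-0.6, -0.2, -0.1]
finger_gap: 85.3
grasp_force: 0.0
t: 4.3
tcp_pos: [454.1, 153.7, 21.6]
tcp_rot: [3.141, 0.0, 1.745]
contact_force: [-0.4, -0.2, -0.2]
finger_gap: 85.3
grasp_force: 0.0
t: 4.97
tcp_pos: [453.7, 153.7, 21.1]
tcp_rot: [3.141, 0.0, 1.746]
contact_force: [-2.6, -0.5, 6.8]
finger_gap: 28.8
grasp_force: 59.2
t: 5.22
tcp_pos: [453.7, 153.7, 21.2]
tcp_rot: [3.141, 0.0, 1.746]
contact_force: [-2.3, -0.4, 6.6]
finger_gap: 28.6
grasp_force: 59.2
```

```bash

python3 -m handwheel '[0,0,-0.1,0,0,0,-1, 0,0,-0.3,0,0,0,-1, 0,0,-0.6,0,0,0,-1, 0,0,-0.9,0,0,0,-1, 0,0,-0.9,0,0,0,-1]' 
python3 -c "
from h import *
n=np.array([615.2,-135.2]);th=.243
X=np.array([np.cos(th),np.sin(th)]);Y=np.array([-X[1],X[0]])
p=n-4.5*X-10*Y; print(p)
rel(*p,111,1.817)"
```

```text
t: 5.63
tcp_pos: [456.9, 154.3, 116.0]
tcp_rot: [3.133, 0.0, 1.746]
contact_force: [2.6, 0.1, -5.3]
finger_gap: 28.6
grasp_force: 60.9
[ 613.23836343 -145.98897502]
t 5.6333 F [ 2.6  0.1 -5.3] shift [-3.23   1.015  0.059] turn [ 0.011  0.    -0.09 ]
```

```bash

python3 -m handwheel '[-0.2,0.07,0,0,0,0,-1, -0.5,0.15,0,0,0,0,-1, -0.8,0.25,0,0,0,0,-1]' >/dev/null
python3 -m handwheel '[-0.3,0.09,0,0,0,0,-1, -0.6,0.18,0,0,0,0,-1, -0.8,0.25,0,0,0,0,-1]' >/dev/null
python3 -m handwheel '[-0.3,0.09,0,0,0,0,-1, -0.6,0.18,0,0,0,0,-1, -0.8,0.25,0,0,0,0,-1]' >/dev/null
python3 -m handwheel '[-0.3,0.09,0,0,0,0,-1, -0.55,0.18,0,0,0,-0.04,-1, -0.7,0.23,0,0,0,-0.09,-1, -0.8,0.25,0,0,0,-0.09,-1, -0.8,0.25,0,0,0,-0.09,-1, -0.8,0.25,0,0,0,-0.09,-1, -0.8,0.25,0,0,0,-0.09,-1]' 
python3 -c "
from h import *
rel(613.2,-146,111,1.817)
print(ctrl.get_state()['torque'])
c=ctrl.read_camera('top');crop(c,300,130,430,240,5,'pics/t2.png')
c=ctrl.read_camera('side');crop(c,260,110,420,250,4,'pics/s2.png')"
```

```text
t: 6.97
tcp_pos: [606.4, -142.7, 109.1]
tcp_rot: [-3.14, -0.002, 1.817]
contact_force: [-0.3, -0.4, -6.8]
finger_gap: 28.8
grasp_force: 60.5
t 6.9667 F [-0.3 -0.4 -6.8] shift [-0.048  0.058 -0.019] turn [-0.003 -0.003 -0.001]
[-0.00573511  0.01118726 -0.0231666 ]
```

View pics/t2.png

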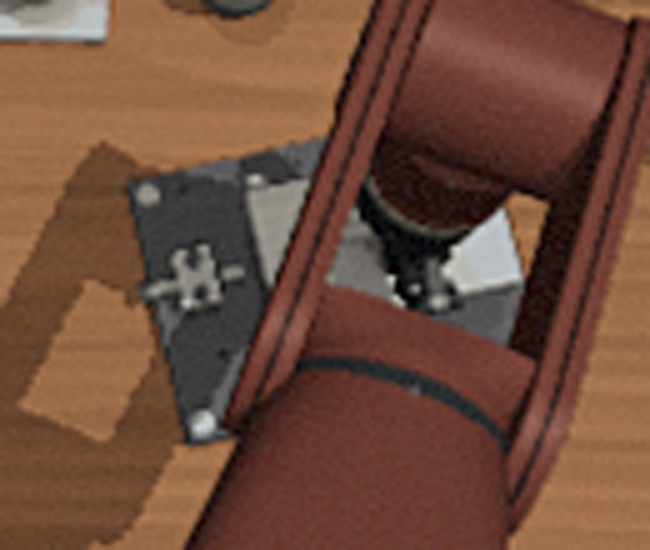

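View pics/s2.png

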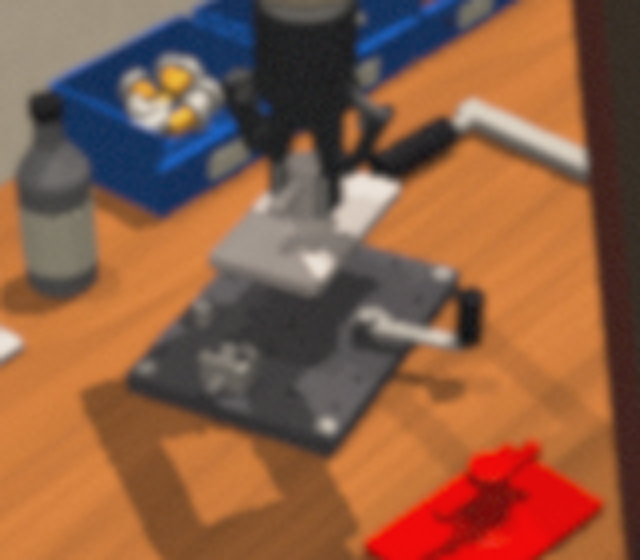

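Seen: the bollard hangs level over the bed, with its left short edge clear of the screw end at (242,271) in the top crop. I'll centre it and descend.

```bash

python3 -m handwheel '[-0.05,0.06,0,0,0,0,-1, -0.05,0.06,0.2,0,0,0,-1, -0.05,0.06,0.4,0,0,0,-1, -0.05,0.06,0.5,0,0,0,-1, -0.05,0.06,0.55,0,0,0,-1, -0.05,0.06,0.55,0,0,0,-1, -0.05,0.06,0.55,0,0,0,-1]' 
python3 -c "
from h import *
rel(613.2,-146,44,1.817)"
```

```text
t: 7.65
tcp_pos: [615.1, -147.4, 55.7]
tcp_rot: [3.141, 0.0, 1.817]
contact_force: [0.0, 0.1, -6.3]
finger_gap: 28.6
grasp_force: 60.6
t 7.65 F [ 0.   0.1 -6.3] shift [ 0.018 -0.015  0.117] turn [0. 0. 0.]
```

```bash

python3 -m handwheel '[0.02,-0.015,0.03,0,0,0,-1, 0.02,-0.015,0.06,0,0,0,-1, 0.02,-0.015,0.1,0,0,0,-1, 0.02,-0.015,0.11,0,0,0,-1, 0.02,-0.015,0.12,0,0,0,-1, 0.02,-0.015,0.12,0,0,0,-1, 0.02,-0.015,0.12,0,0,0,-1]' 
python3 -m handwheel '[0,0,0.005,0,0,0,-1, 0,0,0.01,0,0,0,-1, 0,0,0.01,0,0,0,-1]' 
python3 -m handwheel '[0,0,0.005,0,0,0,-1, 0,0,0.01,0,0,0,-1, 0,0,0.01,0,0,0,-1]' 
python3 -c "
from h import *
rel(613.2,-146,41.2,1.817)
print(ctrl.get_state()['torque'])"
```

```text
t: 8.23
tcp_pos: [612.8, -145.9, 43.3]
tcp_rot: [3.142, -0.0, 1.817]
contact_force: [-0.3, 0.4, -6.4]
finger_gap: 28.9
grasp_force: 60.6
t: 8.48
tcp_pos: [612.8, -145.8, 42.3]
tcp_rot: [3.142, -0.0, 1.817]
contact_force: [-0.3, -0.4, -6.7]
finger_gap: 28.7
grasp_force: 60.6
t: 8.73
tcp_pos: [612.7, -145.8, 41.2]
tcp_rot: [-3.142, -0.0, 1.817]
contact_force: [0.2, -0.6, -6.4]
finger_gap: 28.5
grasp_force: 60.9
t 8.7333 F [ 0.2 -0.6 -6.4] shift [-0.003  0.004  0.   ] turn [-0. -0. -0.]
[0.0153056  0.05427185 0.02374895]
```

Continue down in fine steps until the weight comes off.

```bash

python3 -m handwheel '[0,0,0.003,0,0,0,-1, 0,0,0.006,0,0,0,-1, 0,0,0.006,0,0,0,-1]' | grep -E "pos|force"
python3 -m handwheel '[0,0,0.003,0,0,0,-1, 0,0,0.005,0,0,0,-1, 0,0,0.005,0,0,0,-1]' | grep -E "pos|force"
```

```text
tcp_pos: [613.0, -145.9, 41.2]
contact_force: [-1.4, 0.6, -2.3]
grasp_force: 61.0
tcp_pos: [613.2, -146.0, 41.2]
contact_force: [-4.2, 1.3, 4.2]
grasp_force: 61.7
```

```bash

python3 -m handwheel '[0,0,-0.002,0,0,0,-1, 0,0,-0.004,0,0,0,-1, 0,0,-0.004,0,0,0,-1]' | grep -E "pos|rot|force"
python3 -c "
from h import *
print(ctrl.get_state()['torque'])"
```

```text
tcp_pos: [613.2, -146.0, 41.2]
tcp_rot: [3.141, 0.001, 1.817]
contact_force: [-3.7, 1.1, 5.1]
grasp_force: 61.6
[ 0.17244594  0.58546819 -0.04653513]
```

```bash

python3 -m handwheel '[0,0,-0.004,0,0,0,-1, 0,0,-0.004,0,0,0,-1, 0,0,-0.004,0,0,0,-1]' | grep -E "pos|rot|force"
python3 -m handwheel '[0,0,0,0,0,0,-1, 0,0,0,0,0,0,-1, 0,0,0,0,0,0,-1]' | grep -E "pos|rot|force"

```

```text
tcp_pos: [613.2, -146.0, 41.2]
tcp_rot: [3.141, 0.001, 1.817]
contact_force: [-0.6, 0.5, 1.8]
grasp_force: 61.4
tcp_pos: [613.2, -146.0, 41.2]
tcp_rot: [3.141, 0.0, 1.817]
contact_force: [-0.3, 0.8, 2.2]
grasp_force: 61.4
```

```bash
cat > f.py <<'E'
import numpy as np
from workcell import ctrl
s=ctrl.get_state();th=.244;X=np.array([np.cos(th),np.sin(th)]);Y=np.array([-X[1],X[0]])
F=s["contact_force"];p=s["tcp_pos"][:2]-[615.2,-135.2]
print("t%.2f Fx %.1f Fy %.1f Fz %.1f Tz %.3f | x %.2f y %.2f z %.1f yaw %.4f gap %.1f"%(s["t"],F[:2]@X,F[:2]@Y,F[2],s["torque"][2],p@X,p@Y,s["tcp_pos"][2],s["tcp_rot"][2],s["finger_gap"]))
E
python3 -m handwheel '[0,0,-0.003,0,0,0,-1, 0,0.01,-0.003,0,0,0,-1, 0,0.015,-0.003,0,0,0,-1, 0,0.02,-0.003,0,0,0,-1, 0,0.02,-0.003,0,0,0,-1]' >/dev/null; python3 f.py
python3 -m handwheel '[0,0.003,0,0,0,0,-1, 0,0.006,0,0,0,0,-1, 0,0.006,0,0,0,0,-1]' >/dev/null; python3 f.py
python3 -m handwheel '[0,0.003,0,0,0,0,-1, 0,0.006,0,0,0,0,-1, 0,0.006,0,0,0,0,-1]' >/dev/null; python3 f.py
```

```text
t10.40 Fx -3.1 Fy -0.6 Fz 2.6 Tz -0.013 | x -3.23 y -9.79 z 41.2 yaw 1.8168 gap 28.2
t10.65 Fx -2.9 Fy -1.6 Fz 2.7 Tz 0.013 | x -2.47 y -9.69 z 41.2 yaw 1.8169 gap 28.9
t10.90 Fx -2.8 Fy 0.2 Fz 1.5 Tz -0.064 | x -1.75 y -9.63 z 41.2 yaw 1.8169 gap 28.5
```

```bash

python3 -m handwheel '[0,0.003,-0.001,0,0,0,-1, 0,0.005,-0.002,0,0,0,-1, 0,0.005,-0.002,0,0,0,-1]' >/dev/null; python3 f.py
python3 -m handwheel '[0,0.003,0,0,0,0,-1, 0,0.005,0,0,0,0,-1, 0,0.005,0,0,0,0,-1]' >/dev/null; python3 f.py
```

```text
t11.15 Fx -2.3 Fy 0.2 Fz -0.3 Tz -0.018 | x -1.29 y -9.57 z 41.2 yaw 1.8169 gap 28.9
t11.40 Fx -1.3 Fy 0.4 Fz -1.5 Tz 0.012 | x -0.76 y -9.53 z 41.2 yaw 1.8169 gap 28.8
```

```bash

python3 -m handwheel '[0,0.003,0,0,0,0,-1, 0,0.005,0,0,0,0,-1, 0,0.005,0,0,0,0,-1]' >/dev/null; python3 f.py
```

```text
t11.65 Fx -3.8 Fy -0.2 Fz -1.5 Tz -0.009 | x -0.51 y -9.52 z 41.2 yaw 1.8169 gap 28.6
```

```bash

python3 -m handwheel '[0,0.002,0,0,0,0,-1, 0,0.003,0,0,0,0,-1, 0,0.003,0,0,0,0,-1]' >/dev/null; python3 f.py
```

```text
t11.90 Fx -5.2 Fy 1.2 Fz 0.1 Tz -0.075 | x -0.49 y -9.50 z 41.2 yaw 1.8169 gap 28.3
```

```bash

python3 -m handwheel '[0.01,0,0,0,0,0,-1, 0.02,0,0,0,0,0,-1, 0.03,0,0,0,0,0,-1, 0.035,0,0,0,0,0,-1, 0.035,0,0,0,0,0,-1]' >/dev/null; python3 f.py
python3 -m handwheel '[0.01,0,0,0,0,0,-1, 0.02,0,0,0,0,0,-1, 0.025,0,0,0,0,0,-1, 0.025,0,0,0,0,0,-1]' >/dev/null; python3 f.py
```

```text
t12.32 Fx -5.0 Fy -2.3 Fz -0.3 Tz -0.051 | x -0.45 y -6.85 z 41.2 yaw 1.8167 gap 28.3
t12.65 Fx -4.7 Fy -2.3 Fz -1.5 Tz -0.028 | x -0.41 y -4.37 z 41.3 yaw 1.8167 gap 28.4
```

```bash

python3 -m handwheel '[0.007,0,0,0,0,0,-1, 0.014,0,0,0,0,0,-1, 0.02,0,0,0,0,0,-1, 0.02,0,0,0,0,0,-1]' >/dev/null; python3 f.py
python3 -m handwheel '[0.004,0,0,0,0,0,-1, 0.008,0,0,0,0,0,-1, 0.008,0,0,0,0,0,-1]' >/dev/null; python3 f.py
```

```text
t12.98 Fx -3.6 Fy -2.3 Fz -2.3 Tz -0.055 | x -0.41 y -2.39 z 41.2 yaw 1.8166 gap 28.7
t13.23 Fx -5.0 Fy -3.3 Fz -2.1 Tz -0.096 | x -0.40 y -1.65 z 41.3 yaw 1.8166 gap 28.6
```

```bash

python3 -m handwheel '[0.003,0,0,0,0,0,-1, 0.006,0,0,0,0,0,-1, 0.006,0,0,0,0,0,-1]' >/dev/null; python3 f.py
```

```text
t13.48 Fx -3.8 Fy -2.9 Fz -1.8 Tz -0.086 | x -0.42 y -1.06 z 41.2 yaw 1.8166 gap 28.7
```

```bash

python3 -m handwheel '[0.003,0,0,0,0,0,-1, 0.006,0,0,0,0,0,-1, 0.006,0,0,0,0,0,-1]' >/dev/null; python3 f.py
```

```text
t13.73 Fx -4.7 Fy -3.4 Fz -1.9 Tz -0.061 | x -0.41 y -0.44 z 41.2 yaw 1.8166 gap 28.7
```

```bash

python3 -m handwheel '[0.003,0,0,0,0,0,-1, 0.005,0,0,0,0,0,-1, 0.005,0,0,0,0,0,-1]' >/dev/null; python3 f.py
```

```text
t13.98 Fx -4.4 Fy -3.1 Fz -2.1 Tz -0.011 | x -0.42 y -0.05 z 41.2 yaw 1.8166 gap 28.5
```

```bash

python3 -m handwheel '[0.003,0,0,0,0,0,-1, 0.005,0,0,0,0,0,-1, 0.005,0,0,0,0,0,-1]' >/dev/null; python3 f.py
```

```text
t14.23 Fx -4.0 Fy -4.7 Fz -2.7 Tz -0.050 | x -0.41 y -0.07 z 41.2 yaw 1.8166 gap 29.1
```

```bash

python3 -m handwheel '[0.003,0,0,0,0,0,-1, 0.005,0,0,0,0,0,-1, 0.005,0,0,0,0,0,-1]' >/dev/null; python3 f.py
```

```text
t14.48 Fx -4.1 Fy -6.3 Fz -4.7 Tz -0.047 | x -0.41 y -0.02 z 41.3 yaw 1.8166 gap 28.7
```

```bash

python3 -m handwheel '[0.003,0,0,0,0,0,-1, 0.005,0,0,0,0,0,-1, 0.005,0,0,0,0,0,-1]' >/dev/null; python3 f.py
```

```text
t14.73 Fx -5.0 Fy -7.3 Fz -3.1 Tz 0.024 | x -0.39 y 0.03 z 41.4 yaw 1.8166 gap 28.5
```

```bash

python3 -m handwheel '[0,0.003,0,0,0,0,-1, 0,0.006,0,0,0,0,-1, 0,0.008,0,0,0,0,-1, 0,0.008,0,0,0,0,-1]' >/dev/null; python3 f.py
```

```text
t15.07 Fx -8.3 Fy -8.2 Fz -1.6 Tz 0.002 | x -0.36 y 0.04 z 41.4 yaw 1.8166 gap 28.7
```

```bash

python3 -m handwheel '[0,0.002,0,0,0,0,-1, 0,0.004,0,0,0,0,-1, 0,0.004,0,0,0,0,-1]' >/dev/null; python3 f.py
```

```text
t15.32 Fx -10.2 Fy -7.1 Fz -0.1 Tz 0.022 | x -0.30 y 0.01 z 41.5 yaw 1.8167 gap 28.8
```

```bash

python3 -m handwheel '[0,0,0,0,0,0,-1, 0,0,0,0,0,0,-1, 0,0,0,0,0,0,-1, 0,0,0,0,0,0,-1, 0,0,0,0,0,0,-1, 0,0,0,0,0,0,-1, 0,0,0,0,0,0,-1, 0,0,0,0,0,0,-1]' | grep -E "rot"; python3 f.py
python3 -c "
from h import *
print(ctrl.get_state()['torque'])
c=ctrl.read_camera('side');crop(c,270,125,390,245,5,'pics/s3.png')"
```

```text
tcp_rot: [-3.139, 0.003, 1.817]
t15.98 Fx -9.0 Fy -7.6 Fz -0.1 Tz -0.043 | x -0.31 y 0.05 z 41.4 yaw 1.8167 gap 28.8
[-1.43084007  1.11116219 -0.04339315]
```

View pics/s3.png

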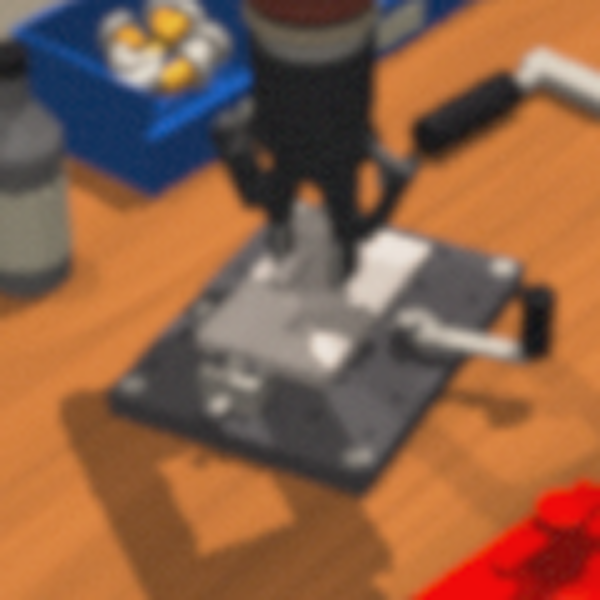

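The bollard sits flat against the stop, with light balanced pressure held for 0.66 s. Next I'll ease off the arm's wind-up, let go, and rise.

```bash

python3 -m handwheel '[-0.005,-0.005,0,0,0,0,-1, -0.01,-0.01,0,0,0,0,-1, -0.012,-0.014,0,0,0,0,-1, -0.012,-0.014,0,0,0,0,-1, -0.012,-0.014,0,0,0,0,-1]' >/dev/null; python3 f.py
```

```text
t16.45 Fx -4.1 Fy -6.5 Fz -4.1 Tz -0.110 | x -0.46 y -0.02 z 41.2 yaw 1.8166 gap 28.8
```

```bash

python3 -m handwheel '[-0.005,-0.002,0,0,0,0,-1, -0.01,-0.004,0,0,0,0,-1, -0.013,-0.006,0,0,0,0,-1, -0.013,-0.006,0,0,0,0,-1]' >/dev/null; python3 f.py
```

```text
t16.78 Fx -0.0 Fy -2.3 Fz -5.4 Tz -0.087 | x -0.48 y -0.10 z 41.3 yaw 1.8169 gap 28.6
```

```bash

python3 -m handwheel '[0,0,0,0,0,0,0.2, 0,0,0,0,0,0,0.2, 0,0,0,0,0,0,0.2, 0,0,0,0,0,0,0.2, 0,0,0,0,0,0,0.2]' >/dev/null; python3 f.py
python3 -m handwheel '[0,0,-0.2,0,0,0,0.2, 0,0,-0.5,0,0,0,0.2, 0,0,-0.8,0,0,0,0.2, 0,0,-0.95,0,0,0,0.2, 0,0,-0.95,0,0,0,0.2]' >/dev/null; python3 f.py
python3 -c "
from h import *
n=np.array([615.2,-135.2]);th=.243
X=np.array([np.cos(th),np.sin(th)]);Y=np.array([-X[1],X[0]])
p=n-146.9*X+50*Y; print(p)
rel(*p,136,1.817)"
```

```text
t17.20 Fx -0.1 Fy 0.8 Fz 0.1 Tz 0.024 | x -0.25 y -0.26 z 42.1 yaw 1.8171 gap 51.2
t17.62 Fx -0.1 Fy -0.1 Fz -0.1 Tz 0.029 | x 2.13 y -1.98 z 142.2 yaw 1.8170 gap 51.3
[ 460.58507067 -122.01540184]
t 17.6167 F [-0.  -0.1 -0.1] shift [ 0.525 -1.489  0.048] turn [ 0.01   0.006 -0.   ]
```

```bash
python3 -m handwheel '[0,-0.3,0,0,0,0.13,0.2, 0,-0.6,0,0,0,0.27,0.2, 0,-0.9,0,0,0,0.4,0.2, 0,-0.95,0,0,0,0.55,0.2, 0,-0.95,0,0,0,0.7,0.2, 0,-0.95,0,0,0,0.85,0.2, 0,-0.95,0,0,0,0.942,0.2, 0,-0.95,0,0,0,0.942,0.2]' >/dev/null
python3 -m handwheel '[0,0,0,0,0,0.13,0.2, 0,0,0,0,0,0.27,0.2, 0,0,0,0,0,0.4,0.2, 0,0,0,0,0,0.55,0.2, 0,0,0,0,0,0.7,0.2, 0,0,0,0,0,0.85,0.2, 0,0,0,0,0,0.942,0.2, 0,0,0,0,0,0.942,0.2]'
python3 - <<'E'
from h import *
n=np.array([615.2,-135.2]);th=.243
X=np.array([np.cos(th),np.sin(th)]);Y=np.array([-X[1],X[0]])
for a in(0.05,.094): rel(*(n+(-70.7-80*np.cos(a))*X+(18-80*np.sin(a))*Y),142,th+.094)
for n_ in("top","side"):
    c=ctrl.read_camera(n_); cv2.imwrite(f"pics/{n_}4.png",c["img"][120:270,240:440])
a=cv2.imread("pics/top4.png");b=cv2.imread("pics/side4.png")
cv2.imwrite("pics/both4.png",cv2.resize(np.hstack([a,b]),None,fx=2,fy=2,interpolation=cv2.INTER_CUBIC))
E
```

```text
t: 18.95
tcp_pos: [522.0, -158.5, 135.7]
tcp_rot: [-3.141, 0.001, 0.337]
contact_force: [-0.6, -0.7, -0.8]
finger_gap: 51.2
grasp_force: 0.0
t 18.95 F [-0.6 -0.7 -0.8] shift [-0.53  -0.192 -0.063] turn [-0.001  0.001  0.   ]
t 18.95 F [-0.6 -0.7 -0.8] shift [-0.531 -0.157 -0.063] turn [-0.001  0.001  0.   ]
```

View pics/both4.png

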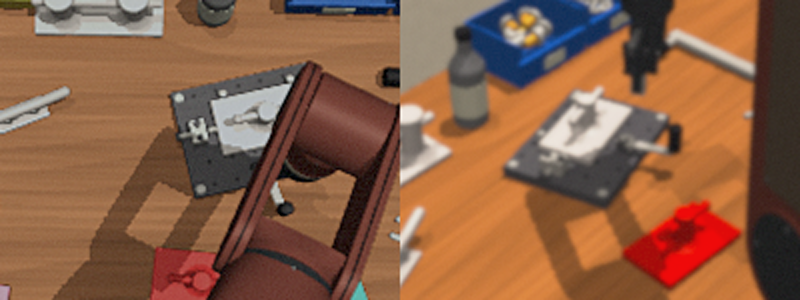

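The left (top) view shows the bollard home in the fixture, and the grip still open at (285,209) px. Next I'll go over the grip and lower the open fingers around it.

```bash
python3 -m handwheel '[-0.3,-0.1,0,0,0,0,0.2, -0.51,-0.16,0,0,0,0,0.2, -0.51,-0.16,0,0,0,0,0.2, -0.51,-0.16,0.3,0,0,0,0.2, -0.51,-0.16,0.6,0,0,0,0.2, -0.51,-0.16,0.8,0,0,0,0.2, -0.51,-0.16,0.89,0,0,0,0.2, -0.51,-0.16,0.89,0,0,0,0.2]'
python3 -m handwheel '[0,0,0,0,0,0,-0.42, 0,0,0,0,0,0,-0.42, 0,0,0,0,0,0,-0.42, 0,0,0,0,0,0,-0.42, 0,0,0,0,0,0,-0.42]'; python3 f.py
python3 - <<'E'
from h import *
for n_ in("top","side"):
    c=ctrl.read_camera(n_); cv2.imwrite(f"pics/{n_}5.png",c["img"][150:250,300:430])
a=cv2.imread("pics/top5.png");b=cv2.imread("pics/side5.png")
cv2.imwrite("pics/both5.png",cv2.resize(np.hstack([a,b]),None,fx=3,fy=3,interpolation=cv2.INTER_CUBIC))
E
```

```text
t: 19.72
tcp_pos: [467.5, -159.6, 45.2]
tcp_rot: [-3.138, 0.003, 0.339]
contact_force: [-0.3, 0.2, -0.2]
finger_gap: 51.2
grasp_force: 0.0
t: 20.13
tcp_pos: [470.3, -161.3, 49.0]
tcp_rot: [3.139, -0.002, 0.337]
contact_force: [1.2, -1.6, 1.0]
finger_gap: 24.6
grasp_force: 0.9
t20.13 Fx 0.8 Fy -1.8 Fz 1.0 Tz 0.021 | x -146.91 y 9.65 z 49.0 yaw 0.3374 gap 24.6
```

View pics/both5.png

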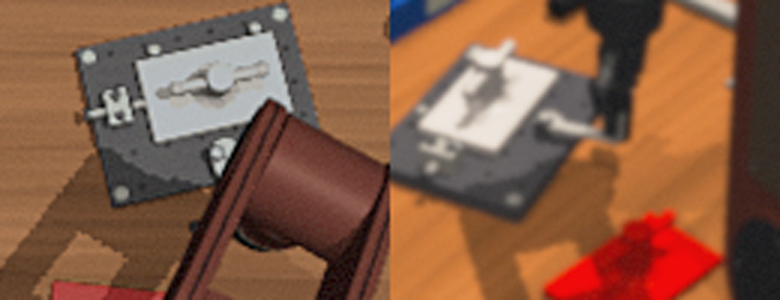

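The grip is caged between the fingers, and the bollard still touches both dowels and the screw. Now I'll swing the lever along its arc.

```bash
python3 -m handwheel '[0.003,0.065,0,0,0,-0.104,-0.42, 0.011,0.131,0,0,0,-0.209,-0.42, 0.024,0.195,0,0,0,-0.313,-0.42, 0.043,0.258,0,0,0,-0.418,-0.42, 0.066,0.319,0,0,0,-0.522,-0.42, 0.095,0.378,0,0,0,-0.627,-0.42]' >/dev/null; python3 f.py
python3 -m handwheel '[0.003,0.065,0,0,0,-0.104,-0.42, 0.011,0.131,0,0,0,-0.209,-0.42, 0.024,0.195,0,0,0,-0.313,-0.42, 0.043,0.258,0,0,0,-0.418,-0.42, 0.066,0.319,0,0,0,-0.522,-0.42, 0.095,0.378,0,0,0,-0.627,-0.42]' >/dev/null; python3 f.py
```

```text
t20.73 Fx -2.3 Fy 1.6 Fz 1.6 Tz -0.054 | x -135.95 y -25.09 z 47.1 yaw 0.8338 gap 25.0
t21.23 Fx -2.7 Fy 0.1 Fz 0.9 Tz 0.027 | x -107.23 y -51.60 z 46.9 yaw 1.3261 gap 24.8
```

```bash
python3 -m handwheel '[0.003,0.065,0,0,0,-0.104,-0.42, 0.011,0.131,0,0,0,-0.209,-0.42, 0.024,0.195,0,0,0,-0.313,-0.42, 0.033,0.226,0,0,0,-0.366,-0.42, 0.033,0.226,0,0,0,-0.366,-0.42]' >/dev/null; python3 f.py
python3 -m handwheel '[0.001,0.022,0,0,0,-0.035,-0.42, 0.002,0.044,0,0,0,-0.07,-0.42, 0.003,0.065,0,0,0,-0.104,-0.42, 0.007,0.098,0,0,0,-0.156,-0.42, 0.009,0.115,0,0,0,-0.183,-0.42, 0.009,0.115,0,0,0,-0.183,-0.42, 0.009,0.115,0,0,0,-0.183,-0.42]' >/dev/null; python3 f.py
```

```text
t21.65 Fx 0.5 Fy 0.3 Fz -0.2 Tz 0.015 | x -84.90 y -59.55 z 47.1 yaw 1.6113 gap 24.8
t22.23 Fx -0.8 Fy 0.7 Fz -1.0 Tz 0.012 | x -73.56 y -61.10 z 47.2 yaw 1.7522 gap 24.6
```

```bash
python3 -m handwheel '[0,0.01,0,0,0,-0.015,-0.42, 0,0.02,0,0,0,-0.03,-0.42, 0.001,0.03,0,0,0,-0.045,-0.42, 0.001,0.03,0,0,0,-0.045,-0.42]' >/dev/null; python3 f.py
python3 -m handwheel '[0,0.01,0,0,0,0,-0.42, 0,0.015,0,0,0,0,-0.42, 0,0.015,0,0,0,0,-0.42]' >/dev/null; python3 f.py
```

```text
t22.57 Fx -2.4 Fy 0.8 Fz -0.4 Tz -0.023 | x -70.35 y -61.43 z 47.3 yaw 1.7894 gap 25.0
t22.82 Fx -2.7 Fy 1.2 Fz -2.5 Tz 0.009 | x -68.84 y -61.65 z 47.4 yaw 1.7885 gap 24.7
```

```bash
python3 -m handwheel '[0,0.01,0,0,0,0,-0.42, 0,0.015,0,0,0,0,-0.42, 0,0.015,0,0,0,0,-0.42]' >/dev/null; python3 f.py
python3 -m handwheel '[0,0.01,0,0,0,0,-0.42, 0,0.015,0,0,0,0,-0.42, 0,0.015,0,0,0,0,-0.42]' >/dev/null; python3 f.py
```

```text
t23.07 Fx -3.4 Fy -0.4 Fz -2.1 Tz -0.020 | x -67.26 y -61.84 z 47.5 yaw 1.7885 gap 24.4
t23.32 Fx -3.1 Fy 0.1 Fz -1.7 Tz -0.016 | x -65.67 y -61.94 z 47.6 yaw 1.7885 gap 24.6
```

```bash
python3 -m handwheel '[0,0.01,0,0,0,0,-0.42, 0,0.015,0,0,0,0,-0.42, 0,0.015,0,0,0,0,-0.42]' >/dev/null; python3 f.py
python3 -m handwheel '[0,0.01,0,0,0,0,-0.42, 0,0.015,0,0,0,0,-0.42, 0,0.015,0,0,0,0,-0.42]' >/dev/null; python3 f.py
```

```text
t23.57 Fx -3.4 Fy -0.8 Fz -2.5 Tz -0.005 | x -64.07 y -61.98 z 47.7 yaw 1.7886 gap 24.5
t23.82 Fx -5.0 Fy -1.4 Fz -1.1 Tz 0.048 | x -62.93 y -62.01 z 47.6 yaw 1.7887 gap 25.0
```

```bash
python3 -m handwheel '[0,0.01,0,0,0,0,-0.42, 0,0.015,0,0,0,0,-0.42, 0,0.015,0,0,0,0,-0.42]' >/dev/null; python3 f.py
python3 -c "
from h import *
a=ctrl.read_camera('top')['img'][150:250,300:430];b=ctrl.read_camera('side')['img'][140:240,300:430]
cv2.imwrite('pics/both6.png',cv2.resize(np.hstack([a,b]),None,fx=3,fy=3,interpolation=cv2.INTER_CUBIC))"
```

```text
t24.07 Fx -10.2 Fy -2.0 Fz 4.4 Tz 0.013 | x -62.86 y -61.98 z 47.5 yaw 1.7888 gap 24.7
```

View pics/both6.png

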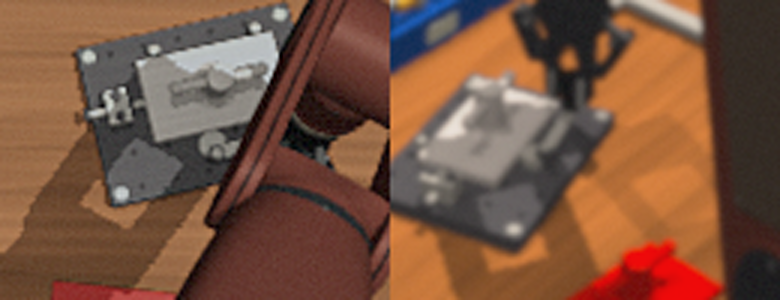

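The force jumped to 10 N with no further travel, so the lever is at its stop. The picture shows the arm of the lever lying along the bed towards -y. I'll unload, open and rise.

```bash
python3 -m handwheel '[0,-0.01,0,0,0,0,-0.42, 0,-0.02,0,0,0,0,-0.42, 0,-0.03,0,0,0,0,-0.42, 0,-0.03,0,0,0,0,-0.42]' >/dev/null; python3 f.py
python3 -m handwheel '[0,0,0,0,0,0,-0.15, 0,0,0,0,0,0,-0.15, 0,0,0,0,0,0,-0.15, 0,0,0,0,0,0,-0.15]' >/dev/null; python3 f.py
python3 -m handwheel '[0,0,-0.2,0,0,0,-0.15, 0,0,-0.5,0,0,0,-0.15, 0,0,-0.8,0,0,0,-0.15, 0,0,-0.95,0,0,0,-0.15, 0,0,-0.95,0,0,0,-0.15]' >/dev/null; python3 f.py
```

```text
t24.50 Fx 0.1 Fy 0.3 Fz 0.4 Tz 0.036 | x -63.45 y -61.78 z 48.1 yaw 1.7886 gap 25.2
t24.83 Fx -0.1 Fy -0.3 Fz -0.1 Tz -0.011 | x -64.06 y -61.67 z 47.6 yaw 1.7888 gap 36.4
t25.25 Fx 0.7 Fy -0.3 Fz 0.6 Tz 0.079 | x -61.84 y -63.78 z 147.7 yaw 1.7887 gap 36.1
```

```bash
python3 -m handwheel '[-0.3,0,-0.3,0,0,0,-0.15, -0.6,0,-0.6,0,0,0,-0.15, -0.95,0,-0.9,0,0,0,-0.15, -0.95,0,-0.9,0,0,0,-0.15]' >/dev/null
python3 -m handwheel '[-0.4,0,0,0,0,0,-0.15, -0.8,0,0,0,0,0,-0.15, -0.95,0,0,0,0,0,-0.15]' >/dev/null
python3 -m handwheel '[-0.4,0,0,0,0,0,-0.15, -0.8,0,0,0,0,0,-0.15, -0.95,0,0,0,0,0,-0.15, -0.95,0,0,0,0,0,-0.15]'
python3 - <<'E'
from h import *
n=np.array([615.2,-135.2]);th=.243
X=np.array([np.cos(th),np.sin(th)]);Y=np.array([-X[1],X[0]])
fx=lambda W:np.c_[(W[:,:2]-n)@X,(W[:,:2]-n)@Y]
for nm in("top","side"):
    c=ctrl.read_camera(nm); hsv=cv2.cvtColor(c["img"],cv2.COLOR_BGR2HSV)
    for l,m,z in(("white",(hsv[...,2]>130)&(hsv[...,1]<50),34),("black",hsv[...,2]<45,84)):
        k,_=cv2.findContours(m.astype(np.uint8),cv2.RETR_EXTERNAL,cv2.CHAIN_APPROX_NONE)
        for q in k:
            if cv2.contourArea(q)<25: continue
            W=fx(np.array([onplane(c,p,z) for p in q[:,0]]))
            if abs(W.mean(0)[0])<170 and abs(W.mean(0)[1])<130: print(nm,l,cv2.contourArea(q),"mean",W.mean(0).round(1),cv2.minAreaRect(W.astype(np.float32)))
    
E
```

```text
t: 26.17
tcp_pos: [627.9, -492.2, 228.3]
tcp_rot: [-3.139, -0.002, 1.785]
contact_force: [0.9, -0.2, 0.7]
finger_gap: 36.6
grasp_force: 0.0
top white 71.0 mean [  1.8 110.2] ((0.9385108947753906, 114.13124084472656), (37.15510177612305, 41.963436126708984), 1.2631927728652954)
top white 1364.0 mean [-15.3  -0.1] ((-11.891834259033203, 5.053314208984375), (125.21614074707031, 164.60939025878906), 5.836246490478516)
top black 45.0 mean [-65.5 -57. ] ((-65.03736877441406, -56.72381591796875), (23.573143005371094, 26.080602645874023), 3.7238550186157227)
side white 958.5 mean [-4.  17.3] ((-6.797016143798828, 6.9746246337890625), (203.59158325195312, 130.58135986328125), 89.41928100585938)
side black 30.5 mean [-76.7 -32.8] ((-76.28680419921875, -34.01412582397461), (12.236926078796387, 59.3653564453125), 24.24264144897461)
```

```bash
python3 - <<'E'
from h import *
n=np.array([615.2,-135.2]);th=.243
X=np.array([np.cos(th),np.sin(th)]);Y=np.array([-X[1],X[0]])
c=ctrl.read_camera("top"); g=cv2.resize(c["img"],None,fx=4,fy=4,interpolation=cv2.INTER_CUBIC); hsv=cv2.cvtColor(g,cv2.COLOR_BGR2HSV)
m=((hsv[...,2]>125)&(hsv[...,1]<60)).astype(np.uint8)
m=cv2.morphologyEx(m,cv2.MORPH_CLOSE,np.ones((25,25)));m=cv2.morphologyEx(m,cv2.MORPH_OPEN,np.ones((61,61)))
k,_=cv2.findContours(m,cv2.RETR_EXTERNAL,cv2.CHAIN_APPROX_NONE)
for q in k:
    W=np.array([onplane(c,(p+.5)/4-.5,34) for p in q[:,0]]);W=np.c_[(W[:,:2]-n)@X,(W[:,:2]-n)@Y]
    if abs(W.mean(0)).max()<80:
        print(cv2.minAreaRect(W.astype(np.float32)))
        for nm,s,i in(("stop edge",W[(W[:,1]>60)&(abs(W[:,0])<35)],1),("far edge",W[(W[:,0]>30)&(abs(W[:,1])<45)],0),("other end",W[(W[:,1]<-60)&(abs(W[:,0])<30)],1)):
            if len(s)>5: print(nm,s[:,i].mean().round(2),"slope",np.polyfit(s[:,1-i],s[:,i],1)[0].round(4))
E
```

```text
((-7.426982879638672, 8.525260925292969), (153.91311645507812, 118.15606689453125), 77.07626342773438)
stop edge 82.34 slope -0.0149
far edge 44.34 slope 0.0367
other end -70.78 slope -0.1888
```

```bash
python3 - <<'E'
from h import *
n=np.array([615.2,-135.2]);th=.243
X=np.array([np.cos(th),np.sin(th)]);Y=np.array([-X[1],X[0]])
c=ctrl.read_camera("top"); g=cv2.cvtColor(c["img"],cv2.COLOR_BGR2GRAY).astype(np.float32)
def edge(fs,r,axis):
    u=np.arange(r[0],r[1],.5);out=[]
    for f in fs:
        P=[proj(c,[*(n+(a if axis==0 else f)*X+(f if axis==0 else a)*Y),34]) for a in u]
        P=np.array(P,np.float32); v=cv2.remap(g,P[None,:,0],P[None,:,1],cv2.INTER_LINEAR)[0]
        d=abs(np.gradient(cv2.GaussianBlur(v[None],(0,0),3)[0])); w=d*(d>d.max()*.5); out.append((u*w).sum()/w.sum())
    k=np.polyfit(fs,out,1); print(np.round(out,1),"mean",np.mean(out).round(2),"slope",k[0].round(4))
edge(np.arange(-40,41,10.),(32,58),0)
edge(np.array([-38,-32,-26,26,32,38.]),(62,90),1)
edge(np.arange(-35,36,10.),(-90,-62),1)
E
```

```text
[44.3 44.5 43.6 44.1 44.6 43.6 44.2 44.6 43.9] mean 44.13 slope -0.0006
[76.1 76.5 76.3 76.6 76.  76.3] mean 76.31 slope 0.0002
[-72.6 -72.2 -72.5 -73.8 -73.1 -72.6 -72.3 -72.7] mean -72.73 slope -0.0008
```

```bash
python3 -c "
from workcell import ctrl
print(ctrl.close_job())"
```

```text
the job is handed in; nothing more can be done
None
```

I seated the bollard against both dowels and the stop screw, swung the cam lever to its stop, let go and handed the job in at about 26 s; a final camera check showed it square and against the screw, and the verdict itself was not reported back.

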